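Latch the bone vibrator onto the test box ball

TASK

Mount the grey bone vibrator on the turntable in the test box for its check: lower its socket onto the steel ball with the lever pointing out of the open front, push it gently down until it snaps fully home with the lever still up, then press the latch lever all the way down and let go. The turntable's height is not known, so feel for the ball. Do not press the red button, and leave the tuning fork, magnifier and jar where they are.

Things in the scene. Friction and masses are not known exactly. Their poses are not given: they have to be found in the camera images.
- vibrator: Loose bone conduction vibrator, about 0.2 kg: grey plastic block 40 x 40 mm, 46 mm high, upright. Origin: centre of its underside, z up. Take it by its +-y faces (40 mm apart). Two steel rails, 5 mm high, run flat from its -x side to a crossbar at x = -70 mm, under the latch lever.
- mouth (a point): Centre of the socket's mouth, at the vibrator's origin. Square socket 24 mm wide, flared to 32 mm at the mouth, for the 22 mm ball. Sprung jaws in its +-y walls meet the ball 15 mm above home; 6 to 12 N of push (more than its weight) takes it past them and it snaps home: underside flat on the turntable.
- latch (a joint): Steel latch lever on the vibrator, pivoted about y at x = -24, z = 34 mm of the block, pointing to its -x, 14 mm wide (22 mm at the tip). 0 = up at 46 degrees (starts at 0 to 0.15 rad); 0.8 rad = fully down, level. Friction 0.09 N m (2 N at the tip), stays where left. Its toe swings in under the ball and is blocked unless the ball is home.
- latch_tip (a point): Top of the latch lever's tip, 47 mm from the pivot; moves with the lever. With the lever down it lies at x = -71 mm, z = 40 mm of the vibrator.
- telltale (a joint): Steel pin 8 mm thick in the middle of the vibrator's top, pushed up by the ball: 0 m with no ball (3 mm proud), about 0.006 m when the ball is fully home.
- testbox: Beige metal test box, fixed, 240 mm (x) by 280 mm (y), 60 mm high, walls 6 mm thick at the back (+x) and sides; top and front (-x) open. Origin: centre of its underside, on the desk, z up. On its floor is a round aluminium turntable 156 mm across (it does not turn) with an upright 22 mm steel ball on a 10 mm neck at its centre.
- axis (a point): Point on the box's floor, 10 mm above the desk, straight below the ball's centre; axes as the box, -x out of the open front. The turntable's top is set somewhere from 24 to 48 mm above the desk (not measured: feel for it); the ball's centre is 22 mm above the turntable's top, the ball's top 33 mm.
- button (a joint): Square red push button, 22 mm wide, on a beige housing outside the box's right (-y) side near the front: 0 m out, 0.006 m pressed. Not to be pressed.
- button_top (a point): Middle of the red button's top, 56 mm above the desk.
- fork: Nickel tuning fork standing upright on its round foot (52 mm across), 122 mm tall. Origin under the foot. Leave alone.
- magnifier: Chrome hand magnifier lying flat, ring 96 mm across, handle 95 mm long to its -x, 12 mm thick. Origin under the lens centre. Leave alone.
- jar: Small closed jar, 44 mm across, 50 mm tall. Origin under its centre. Leave alone.
There are look-alikes about, which are no part of the job. Leave any brown or orange look-alike of the vibrator alone.

How it is judged:
By the outcome, as a careful person would: the job done as asked, in the order asked, and still so for the second after the job is handed in, with the robot touching nothing.
It also fails if it takes over 51 s, if anything falls off the work surface, if the arm or the gripper's body presses on something with over 40 N, if the wrist force passes 120 N, or if a joint passes its speed limit or range.

ROBOT

A 7-joint arm with a two-finger parallel gripper is mounted at the origin on the work surface. World frame = base frame: x ahead of the robot, y to its left, z up, the work surface at z = 0. Lengths are in mm, angles in rad, forces in N, time in s.
With the tool pointing down it reaches from about 425 to 825 mm from the base axis. Payload 3.6 kg.
Tool frame: the origin (TCP) lies midway between the tips of the shut fingers; the grasp point (between the pads) lies 19 mm behind it; z points along the fingers, y is the direction in which the jaws open and shut (so a half turn about z gives the same grasp; the last joint's range is limited). The gripper opens to 93 mm and grips with 3 to 60 N. Pads are 15 mm wide; open, the fingers measure 128 mm over their backs; the gripper's body (75 mm by 188 mm) begins 65 mm behind the grasp point.
Start: joints at [1.119, 0.615, -0.013, 1.423, 0.008, 1.103, -0.04], TCP at [267.898, -592.193, 218.64] pointing down, gripper open.
Joint ranges: [-3.12, 3.12], [-0.3, 2.06], [-1.34, 1.32], [0.26, 2.42], [-1.36, 4.5], [0.01, 1.98], [-2.84, 2.84]. Speed limits (rad/s): [2.79, 2.79, 3.14, 3.14, 3.14, 3.14, 3.14].

INTERFACE

Orientations are given as a rotation vector (axis times angle).
In Python, from bench import robot gives the robot as it stands. The module is installed in compiled form; this text tells all that it offers.
- The arm moves only by the shell command python3 -m pendant 'ROWS'. ROWS is JSON, a list of rows, each a list of 7 numbers: the finger opening in cm, from 0 to 9.3, then the shift along the tool's x, y, z in cm, then the turn, a rotation vector about the tool's x, y, z in rad. A call has 1 to 12 rows; each row is the pose to reach, as a shift and turn from the pose measured when the call began, along the tool's axes at that moment; what a row does not reach only later rows make up. A row lasts 1/8 s, in which the tool goes at most 62.5 mm and 10.7 degrees, less where a joint would pass 70% of its speed; a pose out of reach is approached as far as the arm can. A call with a gripper value outside its range is refused whole. The fingers move at their own pace and stop on an object; the grip force is fixed at half the most. Time passes only in rows, so rows that repeat a pose let the fingers close. It gives the time, the measured TCP pose, the force and the opening at its end, in the units of the state.
- robot.observe(): the state, without advancing time (a new reading comes with each control period).
- robot.camera(name): name is "scene" or "side" or "wrist"; returns the picture (420x560x3 uint8, red, green, blue); there is no depth.
- robot.camera_params(name): a dict with "vertical_fov" (degrees; the focal length in pixels is half the picture's height over the tangent of half this angle, whatever the lens; pixels are square), "cx", "cy" (the principal point, pixels), "position" and "orientation" of the camera in the world; the wrist camera has in their place "tool_from_camera" (4x4, takes a point from camera to tool coordinates, whose origin is the TCP and whose axes are the flange's). Camera axes: x right, y up, looking along -z (the intrinsics and any distortion apply to the point x, -y, -z); pixel columns grow to the right and rows downward; lengths in mm; the calibration is good to about 2 mm. The wrist camera is an equidistant fisheye: a pixel r from the principal point sees the ray r / f radians off the axis. A picture is of the moment at which its call begins: read the wrist's pose just before it. camera_params takes no time and is no camera call.
- robot.hand_in(): hands the job in, once; it reports no verdict.
Trained networks look in the newest picture that a camera, given by its name, has taken for a name from the list of things; names that differ only in an ending like _2 or _b are one class to them, and where a whole thing is asked for, a point or a joint stands for the part that bears it (a point fixed in the world has none). Each returns a list of dicts, best first, with "confidence" (0 to 1); they miss things now and then, are a little off and sometimes report something else, mostly with a low value. They report only what shows in the picture. A call takes as long as a camera call. They do not tell look-alikes from the thing itself.
- robot.boxes_of(camera, target): "position" ([column, row] in pixels, amid what is visible of it).
The state is a dict: "t": time; "qpos": joint angles; "joint_velocities": joint speeds; "tau": joint torques, N m; "position": TCP position; "tool_rot": TCP orientation; "ft_force": force on the tool from outside, world axes, zero at the start; "moment": the same for the moment, N m; "width": opening from 0.0 (shut) to 1.0 (fully open).
Only numpy, scipy, OpenCV 4.12 (cv2) and the standard library are available. Lean on these libraries where they do the work, as an engineer would, in place of code of your own. Each camera call takes 0.05 s, during which the arm holds its last target.

## Working session

There is one attempt and no reset: what is moved stays moved. The work goes in short steps, Python scripts to look and compute and a shell command to move; the robot and the scene stay as the last step left them, time stands still between calls to the robot, and variables do not carry over. Pictures are saved under pics/ and viewed, and the job is handed in when it is done.

```bash
mkdir -p pics; ls
python3 - <<'E'
from bench import robot
import cv2
s=robot.observe(); print({k:s[k] for k in s})
for n in ["scene","side","wrist"]:
    im=robot.camera(n); cv2.imwrite(f"pics/{n}0.png",im[:,:,::-1]); print(n,robot.camera_params(n))
E
```

```text
pics
{'t': 0.0, 'qpos': array([ 1.11949762,  0.61587682, -0.01262938,  1.42488818,  0.00812626,
        1.10338278, -0.04041076]), 'joint_velocities': array([ 0.00031082,  0.00031131, -0.00115466, -0.00094209, -0.00190426,
        0.00011554,  0.00020182]), 'tau': array([-3.50142545e-04, -4.58932865e+01,  2.08252422e-01, -1.65741777e+01,
       -6.12048665e-02,  2.04221229e-02,  2.24392143e-04]), 'position': array([ 267.57407258, -591.51069116,  217.51220869]), 'tool_rot': array([-3.06858641e+00, -6.61872586e-01,  9.07003802e-04]), 'ft_force': array([-0.0602607 ,  0.16246406, -0.4189481 ]), 'moment': array([ 0.02492151, -0.03870152,  0.01499566]), 'width': 0.9974952193485931}
scene {'vertical_fov': 50.782621542682335, 'cx': 284.0884532698517, 'cy': 209.50333944127874, 'position': array([1019.93539474,  596.68120047,  741.60922988]), 'orientation': array([0.35512584, 1.12920215, 2.2696254 ])}
side {'vertical_fov': 53.697389000982845, 'cx': 276.6598213748289, 'cy': 205.0312590259934, 'position': array([256.56486776, 476.42930071, 532.99723206]), 'orientation': array([ 0.28060604, -1.25507212, -2.45213597])}
wrist {'vertical_fov': 65.70646984690485, 'cx': 274.3308131548282, 'cy': 200.87910100496936, 'tool_from_camera': array([[-4.20740123e-04,  9.64124460e-01,  2.65450277e-01,
         7.38626755e+01],
       [ 9.99999896e-01,  4.51708674e-04, -5.56160715e-05,
         3.36099603e-01],
       [-1.73527007e-04,  2.65450226e-01, -9.64124550e-01,
        -1.66152385e+02],
       [ 0.00000000e+00,  0.00000000e+00,  0.00000000e+00,
         1.00000000e+00]])}
```

View pics/scene0.png

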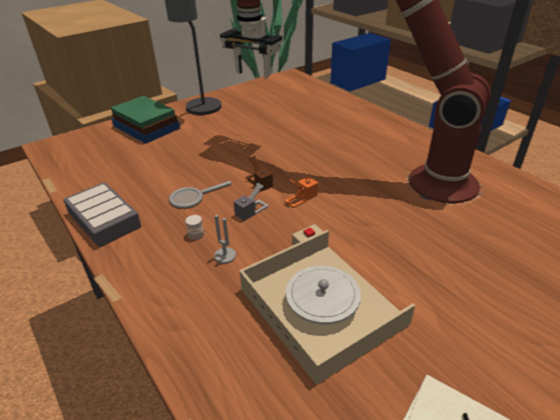

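View pics/side0.png

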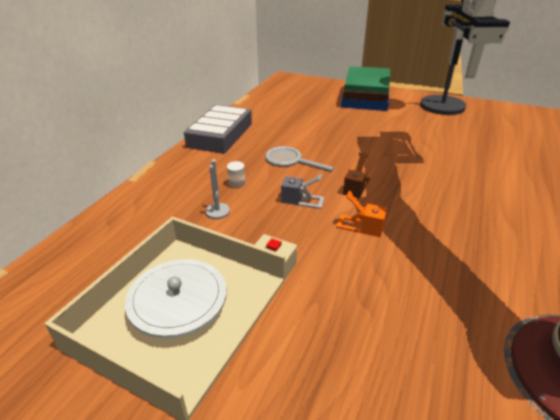

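View pics/wrist0.png

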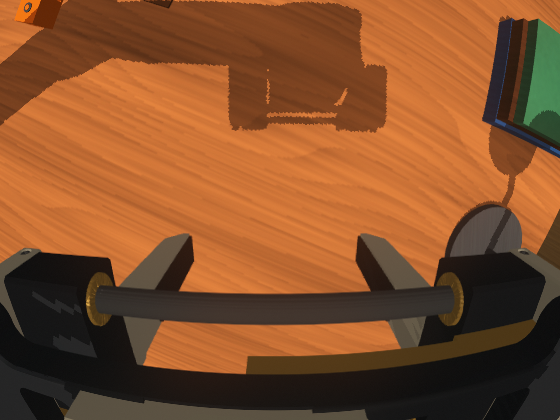

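Scene view: the grey block with the raised lever is at (245,207), the brown look-alike at (262,178) and the orange one at (302,188). In the side view, grey is at (294,190), brown at (355,183) and orange at (372,218). Grey fits the description. I'll enlarge to confirm and measure.

```bash
cat > h.py <<'E'
import numpy as np, cv2
from scipy.spatial.transform import Rotation as R
from bench import robot
def cam(name,st=None):
    p=robot.camera_params(name); f=210/np.tan(np.radians(p["vertical_fov"])/2)
    if name!="wrist":
        return R.from_rotvec(p["orientation"]).as_matrix(),np.array(p["position"]),f,p["cx"],p["cy"],False
    T=p["tool_from_camera"]; Rt=R.from_rotvec(st["tool_rot"]).as_matrix()
    return Rt@T[:3,:3], Rt@T[:3,3]+st["position"],f,p["cx"],p["cy"],True
def ray(c,px):
    Rm,P,f,cx,cy,fe=c
    u=(px[0]-cx)/f; v=(px[1]-cy)/f
    if fe:
        r=np.hypot(u,v); d=np.array([np.sin(r)*u/r,-np.sin(r)*v/r,-np.cos(r)]) if r>1e-9 else np.array([0,0,-1.])
    else: d=np.array([u,-v,-1.])
    d=Rm@d; return P,d/np.linalg.norm(d)
def onz(c,px,z):
    P,d=ray(c,px); return P+d*(z-P[2])/d[2]
def tri(rays):
    A=np.zeros((3,3));b=np.zeros(3)
    for P,d in rays:
        M=np.eye(3)-np.outer(d,d);A+=M;b+=M@P
    x=np.linalg.solve(A,b)
    return x,[np.linalg.norm((np.eye(3)-np.outer(d,d))@(x-P)) for P,d in rays]
def proj(c,X):
    Rm,P,f,cx,cy,fe=c
    q=Rm.T@(np.asarray(X,float)-P); x,y,z=q[0],-q[1],-q[2]
    if fe:
        rr=np.hypot(x,y); t=np.arctan2(rr,z); return np.array([cx+f*t*x/rr,cy+f*t*y/rr])
    return np.array([cx+f*x/z,cy+f*y/z])
E
python3 - <<'E'
from h import *
for t in ["vibrator","mouth","latch_tip","testbox","button_top","fork","magnifier","jar","telltale"]:
    for n in ["scene","side"]:
        print(t,n,[(np.round(d["position"],1).tolist(),round(d["confidence"],2)) for d in robot.boxes_of(n,t)[:4]])
a=cv2.imread("pics/scene0.png")[160:280,170:330]; b=cv2.imread("pics/side0.png")[140:260,230:390]
cv2.imwrite("pics/crop0.png",np.vstack([cv2.resize(a,None,fx=2.5*1,fy=2.5,interpolation=2)[:300],cv2.resize(b,None,fx=2.5,fy=2.5,interpolation=2)]))
E
```

```text
vibrator scene [([247.4, 201.6], 0.97), ([300.9, 193.7], 0.91), ([260.5, 178.3], 0.89)]
vibrator side [([366.6, 220.1], 0.73), ([358.4, 181.3], 0.59), ([298.1, 195.3], 0.55)]
mouth scene [([260.1, 175.3], 0.96), ([247.9, 205.7], 0.89), ([303.7, 190.2], 0.64), ([317.1, 307.5], 0.63)]
mouth side [([363.9, 221.0], 0.98), ([355.6, 178.1], 0.76), ([307.2, 180.1], 0.25)]
latch_tip scene [([255.2, 189.5], 0.6), ([298.1, 187.5], 0.46), ([255.5, 164.3], 0.38)]
latch_tip side [([310.3, 182.7], 0.69), ([363.6, 160.9], 0.62), ([354.3, 206.3], 0.6)]
testbox scene [([318.5, 305.1], 0.95)]
testbox side [([173.6, 310.3], 0.63)]
button_top scene []
button_top side [([275.9, 245.8], 0.61), ([235.5, 177.1], 0.21)]
fork scene [([223.1, 248.1], 0.75)]
fork side [([215.6, 207.8], 0.82)]
magnifier scene [([187.7, 195.9], 0.79)]
magnifier side [([286.7, 154.5], 0.74), ([214.4, 205.3], 0.25)]
jar scene [([195.5, 227.6], 0.72), ([223.4, 248.9], 0.63)]
jar side [([234.5, 175.1], 0.69)]
telltale scene [([223.6, 249.5], 0.15)]
telltale side [([214.4, 208.2], 0.59)]
```

View pics/crop0.png

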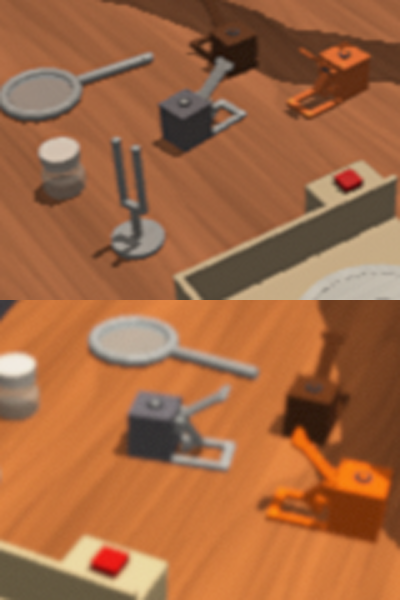

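Run:
```python
from h import *
S=cam("scene");D=cam("side")
def sc(p):return [p[0]/2.5+170-.3,p[1]/2.5+160-.3]
def sd(p):return [p[0]/2.5+230-.3,(p[1]-300)/2.5+140-.3]
for n,a,b in [("telltale",sc((184,101)),sd((155,403))),("tip",sc((222,65)),sd((223,391))),("crossbar far",sc((243,112)),sd((230,465))),("crossbar near",sc((217,100)),sd((233,443))),
 ("button",sc((348,181)),sd((110,561))),("ball",(323,285),(174.5,283)),("jar",sc((60,150)),sd((17,362))),("orange top",sc((344,54)),sd((370,465))),("brown top",sc((234,32)),sd((315,388))),("fork",sc((137,240)),sd((217-230,0)) )]:
    x,e=tri([ray(S,a),ray(D,b)]); print(n,x.round(1),np.round(e,1))
print("fork", onz(S,sc((137,238)),0), onz(D,(217,212),0))
for t in [(187.7,197)]: print("mag",onz(S,t,6))
s=cv2.imread("pics/scene0.png")[220:380,230:420]; d=cv2.imread("pics/side0.png")[210:410,50:310]
cv2.imwrite("pics/crops1.png",cv2.resize(s,None,fx=4,fy=3.7,interpolation=2) if 0 else cv2.resize(s,None,fx=3.7,fy=3.7,interpolation=2)); cv2.imwrite("pics/cropd1.png",cv2.resize(d,None,fx=3,fy=3,interpolation=2))
```

```text
telltale [ 545.9 -236.    46.8] [0.9 0.9]
tip [ 488.7 -247.3   64.9] [0.9 0.9]
crossbar far [ 473.5 -233.3    1.5] [0.1 0.1]
crossbar near [ 4.832e+02 -2.706e+02 -2.000e-01] [0.9 0.9]
button [493.2 -25.7  49.5] [0. 0.]
ball [587.8 134.3  64.1] [0.6 0.6]
jar [ 689.2 -245.1   47.8] [1.4 1.4]
orange top [ 352.2 -206.4   48.9] [4.9 4.9]
brown top [ 425.  -317.3   45.5] [0.4 0.4]
fork [680.  -23.5 289.4] [151.9 151.9]
fork [ 672.24152571 -130.47149003    0.        ] [ 673.02015084 -123.17627075    0.        ]
mag [ 634.70975798 -397.51956933    6.        ]
```

View pics/crops1.png

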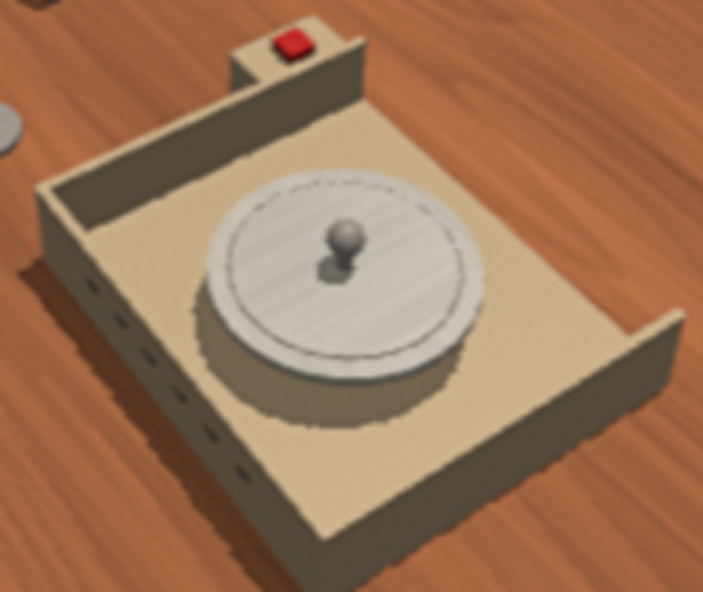

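View pics/cropd1.png

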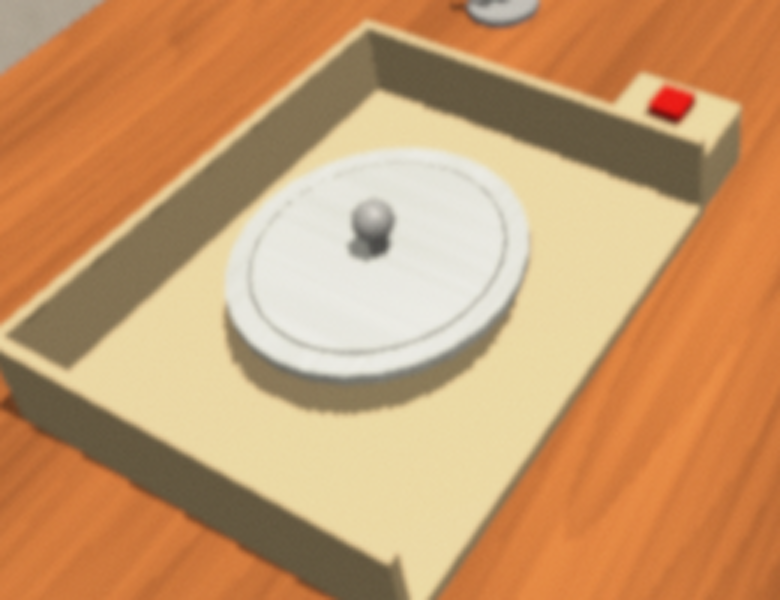

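Run:
```python
from h import *
S=cam("scene");D=cam("side")
sc=lambda p:(p[0]/3.7+230-.35,p[1]/3.7+220-.35)
sd=lambda p:(p[0]/3+50-.33,p[1]/3+210-.33)
P={}
for n,p in [("BR",(42,186)),("FR",(365,40)),("FL",(683,315)),("BLin",(325,540))]: P[n]=onz(S,sc(p),60);print("S",n,P[n].round(1))
for n,p in [("BR",(368,20)),("FR",(705,146)),("BL",(2,338)),("FLin",(396,556))]: P["d"+n]=onz(D,sd(p),60);print("D",n,P["d"+n].round(1))
for a,b in [("FR","BR"),("FL","BLin"),("dFR","dBR")]:
    v=P[b]-P[a]; print(a,b,np.degrees(np.arctan2(v[1],v[0])),np.linalg.norm(v))
v=P["dBR"]-P["dBL"];print(np.degrees(np.arctan2(v[1],v[0]))+90,np.linalg.norm(v))
print(tri([ray(S,sc((346,240))),ray(D,sd((373,219)))]))
```

```text
S BR [696.4  -9.   60. ]
S FR [461.    7.5  60. ]
S FL [478.  281.5  60. ]
S BLin [716.  268.8  60. ]
D BR [696.5  -9.9  60. ]
D FR [456.5  10.5  60. ]
D BL [706.8 264.1  60. ]
D FLin [474.9 278.3  60. ]
FR BR -4.002519813912407 235.98438151231744
FL BLin -3.0603901800505655 238.3487249124292
dFR dBR -4.852841662652859 240.87736115434993
-2.151362782925929 274.2036317324022
(array([587.852072  , 134.96582359,  65.81744784]), [np.float64(0.3178000779785619), np.float64(0.3178000779785381)])
```

```bash
cat >> h.py <<'E'
def goal(pos,yaw):
    "row shift/turn (cm, rad) for tool down with tool x at yaw(deg)"
    s=robot.observe(); R0=R.from_rotvec(s["tool_rot"])
    y=np.radians(yaw); x=np.array([np.cos(y),np.sin(y),0]); z=np.array([0,0,-1.]); 
    Rg=R.from_matrix(np.column_stack([x,np.cross(z,x),z]))
    d=R0.inv().apply(np.asarray(pos)-s["position"])/10
    t=(R0.inv()*Rg).as_rotvec()
    print("t",round(s["t"],2),"pos",s["position"].round(1),"F",s["ft_force"].round(1),"w",round(s["width"]*93,1))
    print("row",d.round(2).tolist(),t.round(3).tolist(),"dist",np.linalg.norm(d).round(2),"ang",np.degrees(np.linalg.norm(t)).round(1))
E
python3 - <<'E'
from h import *
goal([546,-236,130],13)
s=robot.observe();print(s["qpos"].round(2), proj(cam("wrist",s),s["position"]))
E
```

```text
t 1.05 pos [ 267.9 -592.2  218.6] F [-0.6 -0.2  0.5] w 92.9
row [40.02, -20.99, 8.86] [-0.0, -0.0, 0.198] dist 46.05 ang 11.3
[ 1.12  0.61 -0.01  1.42  0.01  1.1  -0.04] [273.73124135 249.54123067]
```

```bash
python3 -m pendant '[[9.3,20,-10.5,4,0,0,0.1],[9.3,20,-10.5,4,0,0,0.1],[9.3,20,-10.5,4,0,0,0.1],[9.3,40,-21,8.9,0,0,0.2],[9.3,40,-21,8.9,0,0,0.2],[9.3,40,-21,8.9,0,0,0.2],[9.3,40,-21,8.9,0,0,0.2],[9.3,40,-21,8.9,0,0,0.2],[9.3,40,-21,8.9,0,0,0.2],[9.3,40,-21,8.9,0,0,0.2],[9.3,40,-21,8.9,0,0,0.2]]'
python3 - <<'E'
from h import *
goal([546,-236,130],13)
im=robot.camera("wrist");cv2.imwrite("pics/w1.png",im[:,:,::-1])
print(robot.boxes_of("wrist","telltale")[:2],robot.boxes_of("wrist","latch_tip")[:2])
E
```

```text
t: 2.42
position: [544.5, -239.0, 130.2]
tool_rot: [3.121, 0.345, -0.0]
ft_force: [-0.5, -1.0, 0.3]
width: 1.0
t 2.42 pos [ 544.5 -239.   130.2] F [-0.5 -1.   0.3] w 93.0
row [0.22, -0.26, 0.02] [0.002, 0.0, -0.007] dist 0.34 ang 0.4
[] [{'position': [202.6, 337.3], 'confidence': 0.89}, {'position': [266.0, 258.7], 'confidence': 0.64}]
```

View pics/w1.png

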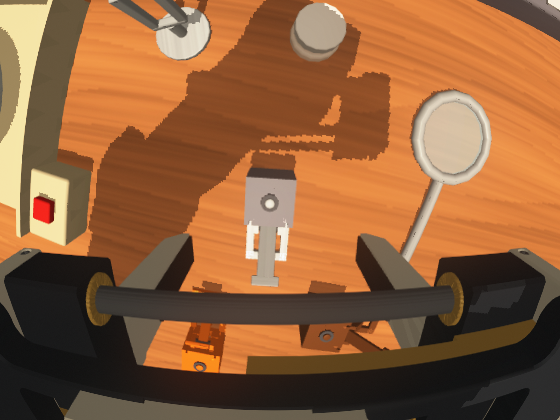

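The wrist view shows the grey vibrator with its telltale at about (269,202) and its lever tip at (266,282). I'll enlarge to read off the corners.

Run:
```python
import cv2
im=cv2.imread("pics/w1.png")[140:300,210:330]
cv2.imwrite("pics/w1c.png",cv2.resize(im,None,fx=5*.74,fy=5*.74,interpolation=2))
```

```text
(no output)
```

View pics/w1c.png

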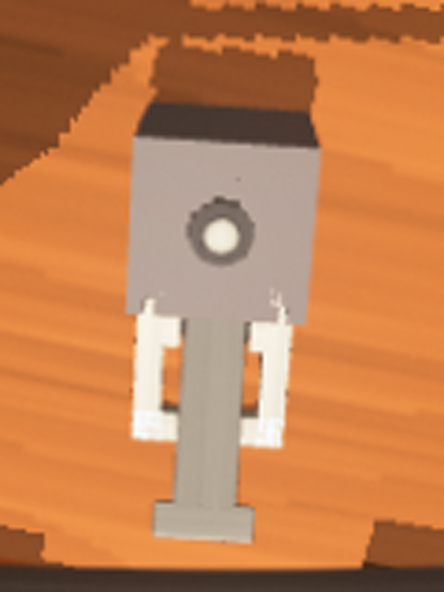

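Run:
```python
from h import *
s=robot.observe(); C=cam("wrist",s)
g=lambda p:(p[0]/3.7+210-.36,p[1]/3.7+140-.36)
q=[onz(C,g(p),46)[:2] for p in [(134,137),(320,150),(308,325),(126,313)]]
c=np.mean(q,0); print("top centre",c.round(1),[x.round(1) for x in q])
for a,b,o in [(3,0,0),(2,1,0),(1,0,-90),(2,3,-90)]:
    v=q[b]-q[a];print(np.degrees(np.arctan2(v[1],v[0]))+o,np.linalg.norm(v))
print("tell",onz(C,g((221,236)),49)); 
r=[onz(C,g(p),5)[:2] for p in [(133,438),(282,447)]]; v=r[0]-r[1];print(r,np.degrees(np.arctan2(v[1],v[0]))-90)
m=(r[0]+r[1])/2;v=c-m;print(np.degrees(np.arctan2(v[1],v[0])),np.linalg.norm(v))
```

```text
top centre [ 547.9 -233.4] [array([ 564.4, -210.6]), array([ 570.4, -249.7]), array([ 531.4, -256.5]), array([ 525.3, -216.6])]
8.812974209486123 39.622812640809414
9.897170136898163 39.5287793971514
8.597727245820309 39.60279214770211
8.745287820503776 40.35049094157646
tell [ 548.02477043 -233.15939542   49.        ]
[array([ 475.67177812, -224.38794872]), array([ 481.94600086, -263.82243069])] 9.040269495764178
8.851324121115681 69.89444484243127
```

Run:
```python
from h import *
goal([548,-233.3,60],9);goal([548,-233.3,11],9)
```

```text
t 2.58 pos [ 545.1 -237.5  130. ] F [0.6 1.2 0.5] w 92.8
row [0.37, -0.35, 7.0] [0.001, -0.0, 0.065] dist 7.02 ang 3.7
t 2.58 pos [ 545.1 -237.5  130. ] F [0.6 1.2 0.5] w 92.8
row [0.37, -0.35, 11.9] [0.001, -0.0, 0.065] dist 11.91 ang 3.7
```

```bash
python3 -m pendant '[[9.3,0.35,-0.3,4,0,0,0.065],[9.3,0.35,-0.3,4,0,0,0.065],[9.3,0.35,-0.3,4,0,0,0.065],[9.3,0.35,-0.3,4,0,0,0.065]]'
python3 - <<'E'
from h import *
s=robot.observe();print(s["position"]);im=robot.camera("wrist");print(robot.observe()["position"])
cv2.imwrite("pics/w2.png",im[:,:,::-1]); np.save("w2.npy",np.r_[s["position"],s["tool_rot"]])
c=im[120:330,200:350,::-1];cv2.imwrite("pics/w2c.png",cv2.resize(c,None,fx=2.85,fy=2.85,interpolation=2))
E
```

```text
t: 3.08
position: [548.7, -234.5, 91.4]
tool_rot: [3.13, 0.247, 0.004]
ft_force: [0.0, 0.1, -0.3]
width: 1.001
[ 548.69822089 -234.46552567   91.44526978]
[ 548.60356795 -234.37443358   91.3611017 ]
```

View pics/w2c.png

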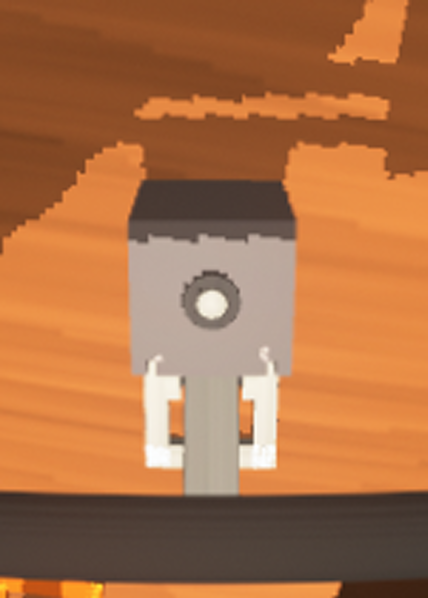

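Run:
```python
from h import *
w=np.load("w2.npy"); C=cam("wrist",dict(position=w[:3],tool_rot=w[3:]))
g=lambda p:(p[0]/2.85+200-.33,p[1]/2.85+120-.33)
q=[onz(C,g(p),46)[:2] for p in [(128,220),(297,220),(291,376),(132,374)]]
c=np.mean(q,0); print("top centre",c.round(1),[x.round(1) for x in q])
for a,b,o in [(3,0,0),(2,1,0),(1,0,-90),(2,3,-90)]:
    v=q[b]-q[a];print(np.degrees(np.arctan2(v[1],v[0]))+o,np.linalg.norm(v))
print("tell",onz(C,g((211,303)),49)); 
x=R.from_rotvec(w[3:]).as_matrix()[:,0];print("toolyaw",np.degrees(np.arctan2(x[1],x[0])))
goal([548.5,-235,11],9)
```

```text
top centre [ 547.3 -234.9] [array([ 564. , -212.1]), array([ 570.2, -251.6]), array([ 530.4, -257.5]), array([ 524.7, -218.2])]
8.829213830065662 39.73148345954394
8.474328455203443 40.29320005608193
8.970954205014536 40.00484897741693
8.16343306735665 39.75783951328688
tell [ 547.58462618 -234.56304316   49.        ]
toolyaw 9.028131605029577
t 3.12 pos [ 548.6 -234.4   91.4] F [0.5 0.6 0.2] w 92.9
row [-0.04, 0.04, 8.04] [0.002, -0.002, 0.0] dist 8.04 ang 0.2
```

```bash
python3 -m pendant '[[9.3,-0.1,0.04,4,0,0,0],[9.3,-0.1,0.04,8,0,0,0],[9.3,-0.1,0.04,8,0,0,0],[9.3,-0.1,0.04,8,0,0,0],[4.5,-0.1,0.04,8,0,0,0],[3,-0.1,0.04,8,0,0,0],[2,-0.1,0.04,8,0,0,0],[2,-0.1,0.04,8,0,0,0],[2,-0.1,0.04,8,0,0,0],[2,-0.1,0.04,8,0,0,0]]'
```

```text
t: 4.38
position: [547.8, -234.9, 11.3]
tool_rot: [3.13, 0.247, 0.003]
ft_force: [-0.3, -0.2, 0.1]
width: 0.424
```

```bash
python3 -m pendant '[[2,0,0,-4,0,0,0],[2,0,0,-9,0,0,0],[2,0,0,-14,0,0,0],[2,0,0,-14,0,0,0],[2,0,0,-14,0,0,0]]'
python3 - <<'E'
from h import *
goal([587.8,134.5,150],-4);print(robot.observe()["moment"])
im=robot.camera("wrist");cv2.imwrite("pics/w3.png",im[:,:,::-1])
E
```

```text
t: 5.0
position: [546.1, -234.1, 149.9]
tool_rot: [-3.132, -0.247, 0.001]
ft_force: [-0.3, 0.1, -3.3]
width: 0.432
t 5.0 pos [ 546.1 -234.1  149.9] F [-0.3  0.1 -3.3] w 40.2
row [9.9, -35.75, -0.01] [-0.0, 0.001, 0.227] dist 37.1 ang 13.0
[ 0.00576223  0.00894036 -0.0709148 ]
```

View pics/w3.png

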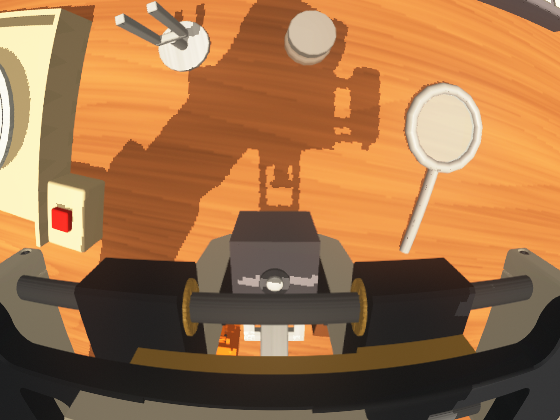

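```bash
python3 - <<'E'
from h import *
goal([520,139,150],-4)
E
python3 -m pendant '[[2,2,-12,0,0,0,0.1],[2,2,-12,0,0,0,0.1],[2,3,-36.8,0,0,0,0.22],[2,3,-36.8,0,0,0,0.22],[2,3,-36.8,0,0,0,0.22],[2,3,-36.8,0,0,0,0.22],[2,3,-36.8,0,0,0,0.22],[2,3,-36.8,0,0,0,0.22],[2,3,-36.8,0,0,0,0.22]]'
python3 - <<'E'
from h import *
s=robot.observe();im=robot.camera("wrist");print(s["position"],robot.observe()["position"],s["width"])
cv2.imwrite("pics/w4.png",im[:,:,::-1]); np.save("w4.npy",np.r_[s["position"],s["tool_rot"]])
E
```

```text
t 5.05 pos [ 545.8 -233.9  149.2] F [ 0.   0.9 -3.3] w 40.2
row [3.3, -37.24, -0.05] [-0.001, 0.002, 0.227] dist 37.38 ang 13.0
t: 6.18
position: [517.5, 131.7, 148.6]
tool_rot: [3.138, -0.104, -0.006]
ft_force: [0.6, -0.1, -2.6]
width: 0.429
[517.53866024 131.70566675 148.62065454] [517.71683037 131.84069319 148.90859101] 0.42901487582590714
```

View pics/w4.png

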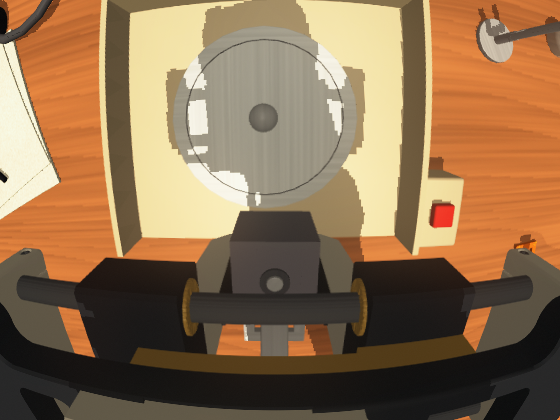

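The wrist view shows the ball at about (263,118), near-concentric with the turntable, and the red button to the right at (443,215). I'll measure the ball, turntable edge and box yaw.

Run:
```python
import cv2
im=cv2.imread("pics/w4.png")[0:262,95:470]
cv2.imwrite("pics/w4c.png",cv2.resize(im,None,fx=2.1,fy=2.1,interpolation=2))
im=cv2.imread("pics/w4.png")[70:170,210:320]
cv2.imwrite("pics/w4d.png",cv2.resize(im,None,fx=5,fy=5,interpolation=2))
```

```text
(no output)
```

View pics/w4c.png

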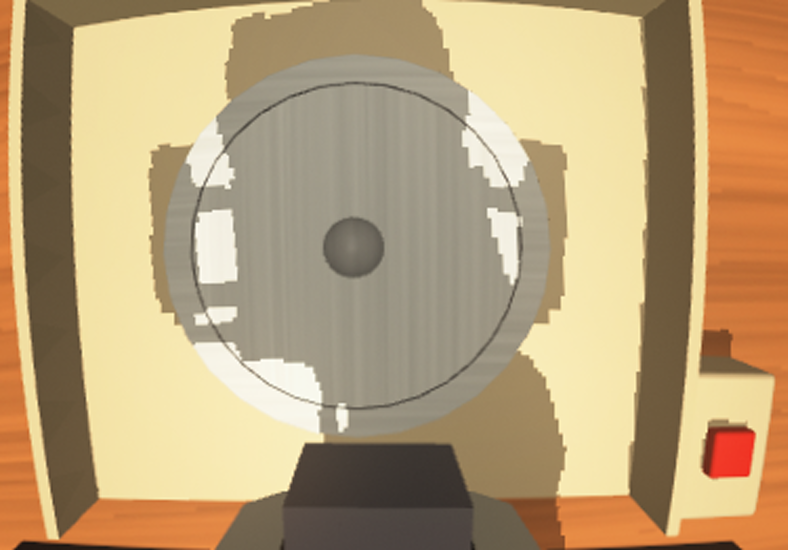

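View pics/w4d.png

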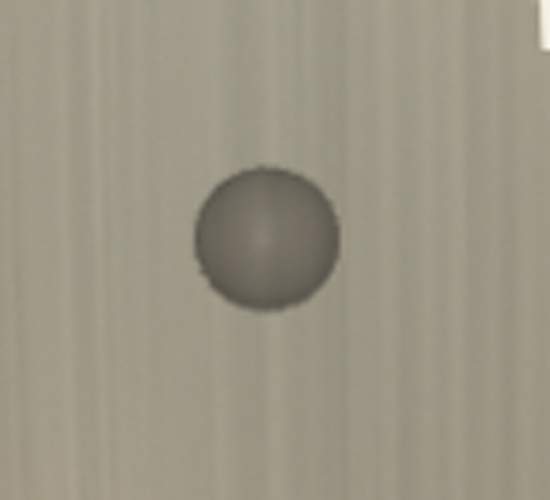

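Run:
```python
from h import *
from scipy.optimize import least_squares
w=np.load("w4.npy"); C=cam("wrist",dict(position=w[:3],tool_rot=w[3:]))
g=lambda p:(p[0]/2.1+95-.26,p[1]/2.1-.26)
ang=lambda a,b:np.degrees(np.arctan2(*(b-a)[[1,0]]))
fl=[onz(C,g(p),10) for p in [(98,497),(72,27),(644,17),(629,494)]]
print([x.round(1) for x in fl],"yaw L",ang(fl[0],fl[1]),"R",ang(fl[3],fl[2]),"front",ang(fl[3],fl[0])-90,"back",ang(fl[2],fl[1])-90)
print("floor width",np.linalg.norm(fl[0]-fl[3]), "centre y mid")
wl=[onz(C,g(p),60) for p in [(55,538),(10,100),(707,200),(678,534)]]
print("walltop yaw L",ang(wl[0],wl[1]),"R",ang(wl[3],wl[2]),[x.round(1) for x in wl])
rim=[(165,245),(548,245),(357,54),(201,119),(513,120),(205,360),(340,437)]
rays=[ray(C,g(p)) for p in rim]
def f(v):
    return [np.hypot(*( (P+d*(v[2]-P[2])/d[2])[:2]-v[:2]))-78 for P,d in rays]
r=least_squares(f,[588,134,40]);print("turntable",r.x.round(1),np.round(r.fun,1))
b=(263.0,117.2)
for z in (56,60,64,66,68): print(z,onz(C,b,z)[:2].round(1))
S=cam("scene");D=cam("side")
bs=(346/3.7+230-.35,240/3.7+220-.35); bd=(373/3+50-.33,219.5/3+210-.33)
print(tri([ray(S,bs),ray(D,bd),ray(C,b)]))
# ball diameter: 143/5 px
P,d=ray(C,b);rho=143/5/2/325;
```

```text
[array([477.3, 276.3,  10. ]), array([710.8, 263.3,  10. ]), array([695. ,  -5.5,  10. ]), array([461.3,   8.1,  10. ])] yaw L -3.2036155853042514 R -3.329073920695553 front -3.4041920713611944 back -3.3612653594200452
floor width 268.7042044395221 centre y mid
walltop yaw L -2.279170171474455 R -3.223836662645798 [array([477.3, 277.9,  60. ]), array([666.2, 270.4,  60. ]), array([603.8,  -5.6,  60. ]), array([461.3,   2.4,  60. ])]
turntable [590.  135.1  45.3] [-1.2 -1.5 -1.8  2.2  1.8 -0.9  1.2]
56 [588.7 135.6]
60 [588.8 135.4]
64 [588.8 135.3]
66 [588.8 135.2]
68 [588.9 135.2]
(array([588.20579451, 135.11667615,  65.74272192]), [np.float64(0.32800491220675887), np.float64(0.4952137754248657), np.float64(0.6408812607894583)])
```

Run:
```python
import cv2
im=cv2.imread("pics/w4.png")[190:370,180:370]
cv2.imwrite("pics/w4e.png",cv2.resize(im,None,fx=3.3,fy=3.3,interpolation=2))
```

```text
(no output)
```

View pics/w4e.png

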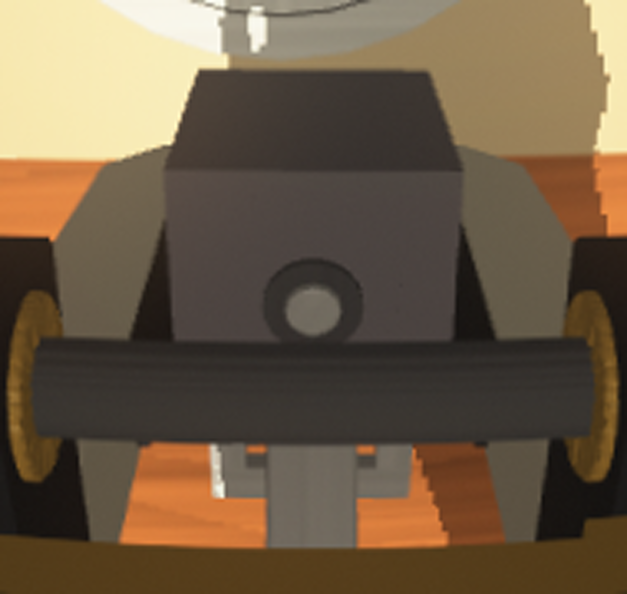

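Run:
```python
from h import *
w=np.load("w4.npy"); C=cam("wrist",dict(position=w[:3],tool_rot=w[3:])); Rt=R.from_rotvec(w[3:])
g=lambda p:(p[0]/3.3+180-.35,p[1]/3.3+190-.35)
z=w[2]-11
for n,p,h in [("tell",(313,312),49),("topL",(166,170),46),("topR",(462,171),46),("botL",(199,70),0),("botR",(429,72),0),("barL",(212,498),5),("barR",(408,498),5)]:
    print(n,Rt.inv().apply(onz(C,g(p),z+h)-w[:3]).round(1))
print(np.degrees(np.arctan2(*Rt.as_matrix()[[1,0],0])))
goal([588.6,135.2,100],-3.3)
```

```text
tell [ -0.2   0.2 -38. ]
topL [ 19.6 -19.3 -35.1]
topR [ 19.4  20.  -35. ]
botL [ 19.3 -19.5  10.9]
botR [18.9 20.4 11. ]
barL [-71.  -20.4   6.2]
barR [-71.   19.6   6.3]
-3.7868086488458323
t 6.22 pos [517.7 131.8 148.9] F [ 0.9 -0.2 -2. ] w 40.2
row [7.07, -0.81, 4.87] [0.001, 0.003, -0.009] dist 8.62 ang 0.5
```

```bash
python3 -m pendant '[[2,4,-0.5,1,0,0,0],[2,7.1,-0.8,4,0,0,-0.009],[2,7.1,-0.8,4.9,0,0,-0.009],[2,7.1,-0.8,4.9,0,0,-0.009],[2,7.1,-0.8,4.9,0,0,-0.009],[2,7.1,-0.8,4.9,0,0,-0.009]]'
python3 - <<'E'
from h import *
goal([589.0,135.2,75],-3.3)
s=robot.observe();print(np.degrees(np.arctan2(*R.from_rotvec(s["tool_rot"]).as_matrix()[[1,0],0])),s["tool_rot"])
b=robot.camera("side");a=robot.camera("scene")
cv2.imwrite("pics/p5.png",np.hstack([cv2.resize(a[190:340,220:420],None,fx=2,fy=2,interpolation=2),cv2.resize(b[190:340,80:280],None,fx=2,fy=2,interpolation=2)])[:,:,::-1])
E
```

```text
t: 6.98
position: [589.0, 135.2, 100.8]
tool_rot: [3.14, -0.09, -0.003]
ft_force: [0.0, 0.2, -2.7]
width: 0.425
t 6.97 pos [589.  135.2 100.8] F [ 0.   0.2 -2.7] w 39.5
row [0.0, 0.0, 2.58] [0.0, 0.002, 0.001] dist 2.58 ang 0.1
-3.267257938748332 [ 3.13991441e+00 -8.95495407e-02 -2.72328959e-03]
```

View pics/p5.png

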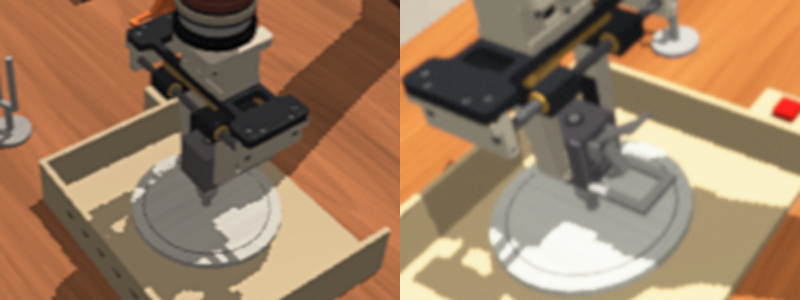

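The side view shows the ball directly under the block, with the lever up and pointing out of the open front. Now lower slowly, feeling for contact.

```bash
python3 -m pendant '[[2,0,0,0.5,0,0,0],[2,0,0,1,0,0,0],[2,0,0,1.4,0,0,0],[2,0,0,1.8,0,0,0],[2,0,0,2.1,0,0,0],[2,0,0,2.4,0,0,0],[2,0,0,2.4,0,0,0]]'
```

```text
t: 7.95
position: [588.8, 135.2, 76.3]
tool_rot: [3.14, -0.089, -0.004]
ft_force: [1.0, -0.1, -2.5]
width: 0.431
```

```bash
python3 -m pendant '[[2,0,0,0.2,0,0,0],[2,0,0,0.4,0,0,0],[2,0,0,0.4,0,0,0]]'; python3 -m pendant '[[2,0,0,0.15,0,0,0],[2,0,0,0.3,0,0,0],[2,0,0,0.3,0,0,0]]'
```

```text
t: 8.32
position: [588.7, 135.3, 72.2]
tool_rot: [3.14, -0.089, -0.004]
ft_force: [-0.3, 0.5, -3.6]
width: 0.43
t: 8.7
position: [589.2, 135.5, 69.9]
tool_rot: [3.14, -0.089, -0.002]
ft_force: [-1.0, 0.5, 3.5]
width: 0.425
```

Contact at TCP z≈70 with about 6 N, where the jaws were expected (turntable top ≈44). Push on in small steps.

```bash
python3 -m pendant '[[2,0,0,0.1,0,0,0],[2,0,0,0.15,0,0,0],[2,0,0,0.15,0,0,0]]'; python3 -m pendant '[[2,0,0,0.1,0,0,0],[2,0,0,0.15,0,0,0],[2,0,0,0.15,0,0,0]]'
```

```text
t: 9.07
position: [589.5, 135.5, 68.5]
tool_rot: [3.14, -0.089, -0.001]
ft_force: [0.5, 0.2, 3.2]
width: 0.43
t: 9.45
position: [589.7, 135.4, 66.6]
tool_rot: [3.14, -0.089, -0.001]
ft_force: [-0.1, 0.4, 0.9]
width: 0.428
```

```bash
python3 -m pendant '[[2,0,0,0.15,0,0,0],[2,0,0,0.3,0,0,0],[2,0,0,0.3,0,0,0]]'; python3 -m pendant '[[2,0,0,0.15,0,0,0],[2,0,0,0.3,0,0,0],[2,0,0,0.3,0,0,0]]'
python3 - <<'E'
from h import *
s=robot.observe();im=robot.camera("wrist");np.save("w6.npy",np.r_[s["position"],s["tool_rot"]])
cv2.imwrite("pics/w6.png",cv2.resize(im[190:370,180:370,::-1],None,fx=3.3,fy=3.3,interpolation=2))
E
```

```text
t: 9.82
position: [589.7, 135.3, 62.7]
tool_rot: [3.14, -0.089, -0.001]
ft_force: [2.4, -0.4, -4.1]
width: 0.429
t: 10.2
position: [589.3, 135.2, 58.9]
tool_rot: [3.14, -0.089, -0.002]
ft_force: [1.4, -0.3, -6.7]
width: 0.431
```

View pics/w6.png

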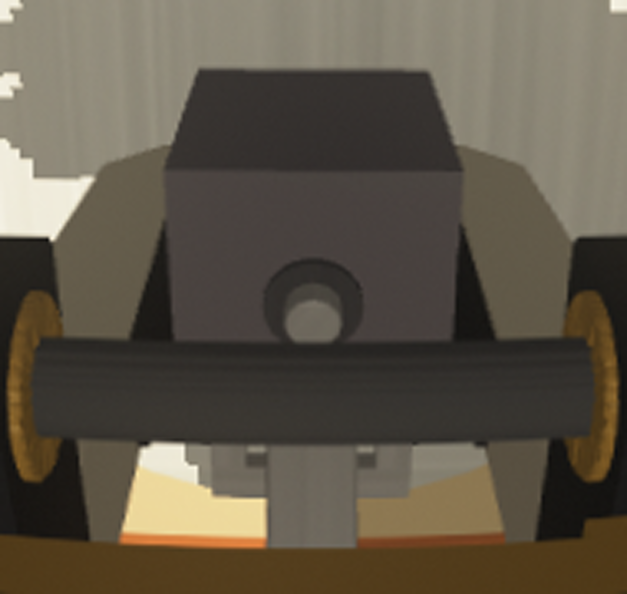

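The jaws have passed and the snap now pulls the block down (Fz −6.7). The telltale at (313,320) in the crop is rising, and the block has not slipped in the grip. Continue until it seats.

```bash
python3 -m pendant '[[2,0,0,0.1,0,0,0],[2,0,0,0.2,0,0,0],[2,0,0,0.2,0,0,0]]'; python3 -m pendant '[[2,0,0,0.1,0,0,0],[2,0,0,0.15,0,0,0],[2,0,0,0.15,0,0,0]]'
```

```text
t: 10.62
position: [588.9, 135.4, 56.8]
tool_rot: [3.14, -0.089, -0.004]
ft_force: [0.5, 0.6, -3.5]
width: 0.43
t: 11.0
position: [588.8, 135.3, 56.3]
tool_rot: [3.14, -0.089, -0.004]
ft_force: [-2.7, 0.1, 5.2]
width: 0.427
```

```bash
python3 -m pendant '[[2,0,0,0.05,0,0,0],[2,0,0,0.1,0,0,0],[2,0,0,0.1,0,0,0]]'
python3 - <<'E'
from h import *
s=robot.observe();im=robot.camera("wrist");np.save("w7.npy",np.r_[s["position"],s["tool_rot"]])
cv2.imwrite("pics/w7.png",cv2.resize(im[190:370,180:370,::-1],None,fx=3.3,fy=3.3,interpolation=2))
b=robot.camera("side");a=robot.camera("scene")
cv2.imwrite("pics/p7.png",np.hstack([cv2.resize(a[220:320,260:390],None,fx=3,fy=3,interpolation=2),cv2.resize(b[220:320,110:240],None,fx=3,fy=3,interpolation=2)])[:,:,::-1])
E
```

```text
t: 11.38
position: [588.8, 135.3, 56.3]
tool_rot: [3.14, -0.089, -0.003]
ft_force: [-3.0, -1.4, 6.9]
width: 0.427
```

View pics/w7.png

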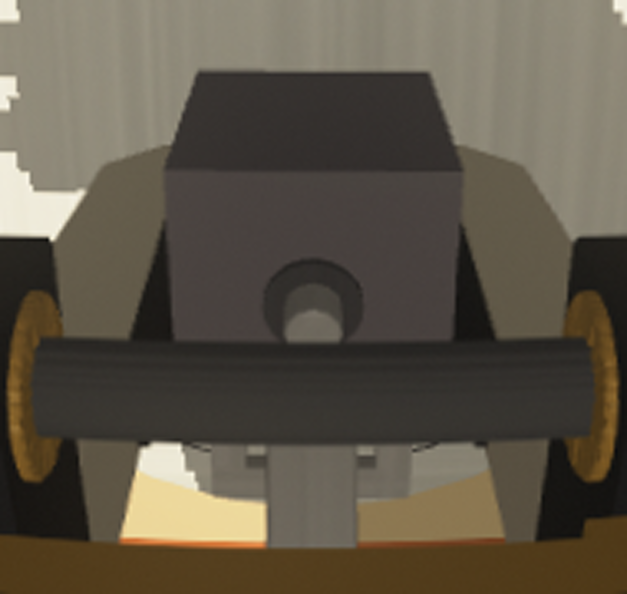

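View pics/p7.png

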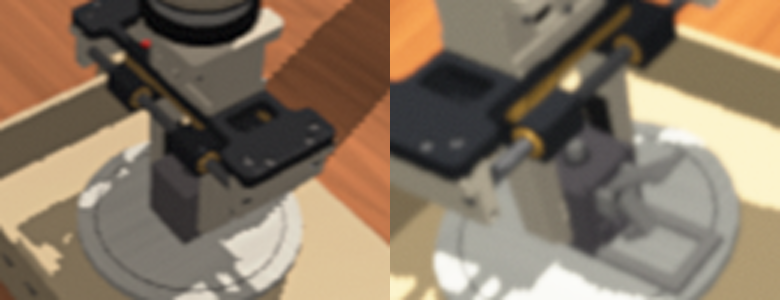

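```bash
python3 - <<'E'
from h import *
w=np.load("w7.npy"); C=cam("wrist",dict(position=w[:3],tool_rot=w[3:]));Rt=R.from_rotvec(w[3:])
for h in (49,52,55): print(h,(proj(C,w[:3]+Rt.apply([-.3,0.1,11-h]))-[180,190]+.35)*3.3)
E
python3 -m pendant '[[2,0,0,-0.05,0,0,0],[4.6,0,0,-0.05,0,0,0],[7,0,0,-0.05,0,0,0],[7,0,0,-0.05,0,0,0],[7,0,0,-0.05,0,0,0]]'
python3 -m pendant '[[8,0,0,-4,0,0,0],[8,0,0,-8,0,0,0],[8,0,0,-10,0,0,0],[8,0,0,-10,0,0,0],[8,0,0,-10,0,0,0]]'
python3 - <<'E'
from h import *
s=robot.observe();im=robot.camera("wrist");np.save("w8.npy",np.r_[s["position"],s["tool_rot"]])
cv2.imwrite("pics/w8.png",im[:,:,::-1])
E
```

```text
49 [311.89882476 312.60574734]
52 [311.88933764 323.70022768]
55 [311.87953177 335.19506394]
t: 12.15
position: [588.8, 135.3, 56.7]
tool_rot: [3.14, -0.089, -0.003]
ft_force: [0.4, 0.5, 1.2]
width: 0.742
t: 12.78
position: [588.2, 135.2, 155.6]
tool_rot: [3.139, -0.089, -0.007]
ft_force: [0.0, 0.2, -0.4]
width: 0.861
```

View pics/w8.png

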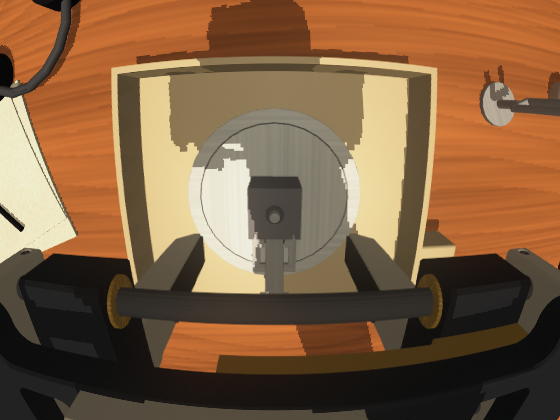

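Run:
```python
from h import *
im=cv2.imread("pics/w8.png")[160:310,200:350]
cv2.imwrite("pics/w8c.png",cv2.resize(im,None,fx=4,fy=4,interpolation=2))
b=robot.camera("side");a=robot.camera("scene")
cv2.imwrite("pics/p8.png",np.hstack([cv2.resize(a[220:320,260:390],None,fx=3,fy=3,interpolation=2),cv2.resize(b[220:320,110:240],None,fx=3,fy=3,interpolation=2)])[:,:,::-1])
```

```text
(no output)
```

View pics/w8c.png

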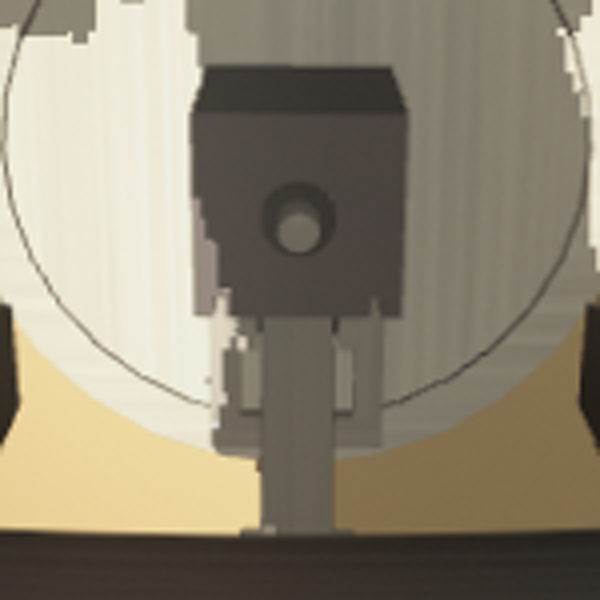

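View pics/p8.png

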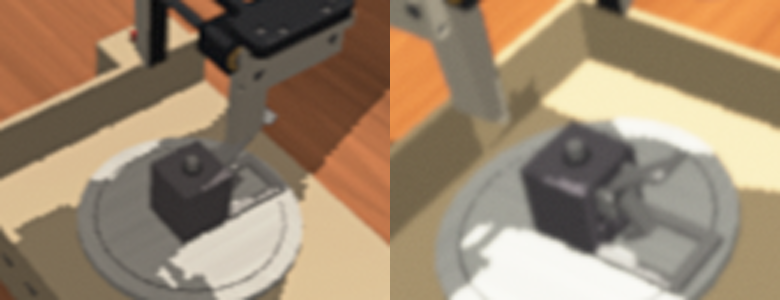

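Run:
```python
from h import *
w=np.load("w8.npy"); C=cam("wrist",dict(position=w[:3],tool_rot=w[3:]))
g=lambda p:(p[0]/4+200-.37,p[1]/4+160-.37)
q=[onz(C,g(p),91) for p in [(191,113),(408,113),(403,318),(194,316)]]; c=np.mean(q,0)
print(c.round(1),[x.round(1) for x in q])
for a,b,o in [(3,0,0),(2,1,0),(1,0,-90),(2,3,-90)]:
    v=q[b]-q[a];print(np.degrees(np.arctan2(v[1],v[0]))+o,np.linalg.norm(v))
for z in (94,97,100): print(z, onz(C,g((298,236)),z).round(1), ((proj(C,[c[0],c[1],z])-[200,160]+.37)*4).round(1))
S=cam("scene");D=cam("side")
s3=lambda p:(p[0]/3+260-.33,p[1]/3+220-.33); d3=lambda p:((p[0]-390)/3+110-.33,p[1]/3+220-.33)
print("tell",tri([ray(S,s3((194,160))),ray(D,d3((574,147)))]))
print("tip",tri([ray(S,s3((268,116))),ray(D,d3((686,155)))]))
y=np.radians(-3.4);
t=c[:2]+62*np.array([-np.cos(y),-np.sin(y)]);print(t); goal([*t,125],-3.4)
```

```text
[588.2 134.9  91. ] [array([609.3, 153.4,  91. ]), array([607.1, 113.9,  91. ]), array([566.8, 116.2,  91. ]), array([569.6, 156.1,  91. ])]
-3.8496959847740406 39.86133053268577
-3.2250164136722232 40.282138848376
-3.292591226540111 39.58281447635532
-3.8977203221084977 40.020133404167154
94 [585.6 135.2  94. ] [299.  222.7]
97 [586.7 135.2  97. ] [299.1 227.9]
100 [587.7 135.1 100. ] [299.1 233.1]
tell (array([586.39022335, 135.68353959,  97.87376351]), [np.float64(0.5261174011437146), np.float64(0.5261174011437288)])
tip (array([523.35018066, 135.35734479, 109.05189116]), [np.float64(5.793110466954497), np.float64(5.793110466954504)])
[526.31613798 138.58367631]
t 12.93 pos [588.2 135.2 155.3] F [ 0.8 -0.8  0.5] w 79.8
row [-6.18, 0.01, 3.06] [0.001, 0.005, 0.002] dist 6.9 ang 0.3
```

The telltale top measures z≈98–100, and fully home would be 45+55=100. The block sits flat at yaw −3.5° with the lever still up. Now shut the fingers and go above the lever tip.

```bash
python3 -m pendant '[[0,-3,0,0,0,0,0],[0,-6.2,0,0,0,0,0],[0,-6.2,0,0,0,0,0],[0,-6.2,0,0,0,0,0],[0,-6.2,0,0,0,0,0],[0,-6.2,0,1.5,0,0,0],[0,-6.2,0,3,0,0,0],[0,-6.2,0,3,0,0,0]]'
python3 - <<'E'
from h import *
b=robot.camera("side");a=robot.camera("scene")
cv2.imwrite("pics/p9.png",np.hstack([cv2.resize(a[220:320,260:390],None,fx=3,fy=3,interpolation=2),cv2.resize(b[210:320,110:253],None,fx=2.73,fy=2.73,interpolation=2)[:300]])[:,:,::-1])
E
```

```text
t: 13.92
position: [524.8, 138.2, 123.5]
tool_rot: [3.138, -0.089, -0.014]
ft_force: [-0.7, -0.3, -0.5]
width: 0.05
```

View pics/p9.png

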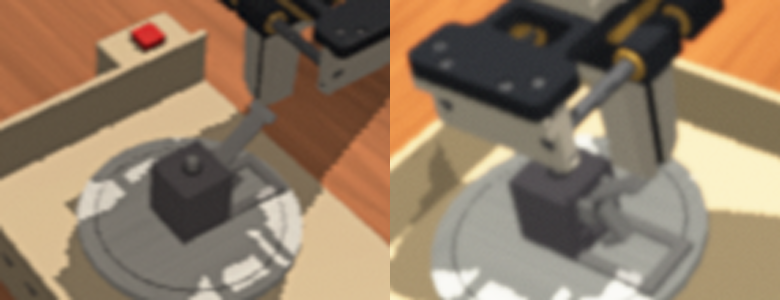

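The closed fingers are just above the lever tip, clear of the block. Press down.

```bash
python3 -m pendant '[[0,0,0,0.5,0,0,0],[0,0,0,1,0,0,0],[0,0,0,1.4,0,0,0],[0,0,0,1.4,0,0,0]]'; python3 -m pendant '[[0,0,0,0.4,0,0,0],[0,0,0,0.8,0,0,0],[0,0,0,1.2,0,0,0],[0,0,0,1.2,0,0,0]]';python3 -m pendant '[[0,0,0,0.4,0,0,0],[0,0,0,0.8,0,0,0],[0,0,0,0.8,0,0,0]]'
```

```text
t: 14.52
position: [525.1, 138.7, 110.8]
tool_rot: [3.139, -0.089, -0.011]
ft_force: [-0.5, -0.4, 0.8]
width: 0.005
t: 15.02
position: [525.8, 138.6, 98.4]
tool_rot: [3.139, -0.089, -0.009]
ft_force: [0.2, 0.4, -0.7]
width: 0.004
t: 15.4
position: [525.9, 138.4, 89.9]
tool_rot: [3.138, -0.089, -0.009]
ft_force: [-0.4, -0.3, 0.5]
width: 0.006
```

Run:
```python
from h import *
b=robot.camera("side");a=robot.camera("scene")
cv2.imwrite("pics/p10.png",np.hstack([cv2.resize(a[220:320,260:390],None,fx=3,fy=3,interpolation=2),cv2.resize(b[210:320,110:253],None,fx=2.73,fy=2.73,interpolation=2)[:300]])[:,:,::-1])
```

```text
(no output)
```

View pics/p10.png

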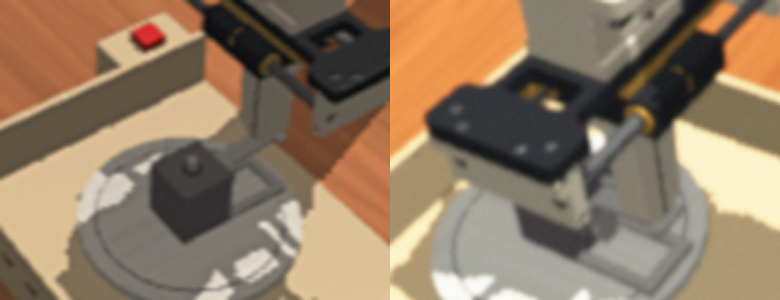

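```bash
python3 -m pendant '[[0,0,0,0.2,0,0,0],[0,0,0,0.4,0,0,0],[0,0,0,0.4,0,0,0]]'; python3 -m pendant '[[0,0,0,0.1,0,0,0],[0,0,0,0.2,0,0,0],[0,0,0,0.2,0,0,0]]'
```

```text
t: 15.88
position: [526.0, 138.4, 86.0]
tool_rot: [3.138, -0.089, -0.008]
ft_force: [0.9, -0.1, -0.7]
width: 0.005
t: 16.25
position: [526.1, 138.4, 85.0]
tool_rot: [3.139, -0.089, -0.007]
ft_force: [-2.9, -1.1, 8.0]
width: 0.007
```

```bash
python3 -m pendant '[[0,0,0,0.1,0,0,0],[0,0,0,0.15,0,0,0],[0,0,0,0.15,0,0,0]]'; python3 -m pendant '[[0,0,0,-1,0,0,0],[0,0,0,-4,0,0,0],[0,0,0,-8,0,0,0],[0,-3,0,-12,0,0,0],[0,-3,0,-12,0,0,0],[0,-3,0,-12,0,0,0]]'
python3 - <<'E'
from h import *
s=robot.observe();im=robot.camera("wrist");np.save("w11.npy",np.r_[s["position"],s["tool_rot"]])
b=robot.camera("side");a=robot.camera("scene")
cv2.imwrite("pics/w11.png",im[:,:,::-1])
cv2.imwrite("pics/p11.png",np.hstack([cv2.resize(a[220:320,260:390],None,fx=3,fy=3,interpolation=2),cv2.resize(b[210:320,110:253],None,fx=2.73,fy=2.73,interpolation=2)[:300]])[:,:,::-1])
E
```

```text
t: 16.62
position: [526.1, 138.4, 84.9]
tool_rot: [3.139, -0.089, -0.007]
ft_force: [-3.2, -0.3, 11.5]
width: 0.006
t: 17.38
position: [496.8, 140.1, 204.7]
tool_rot: [3.139, -0.089, -0.007]
ft_force: [0.0, -0.2, -0.6]
width: 0.006
```

View pics/p11.png

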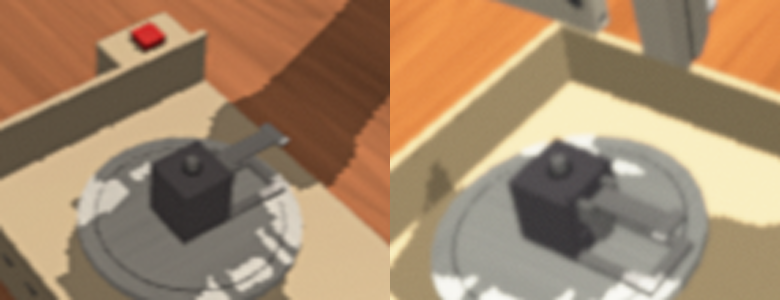

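View pics/w11.png

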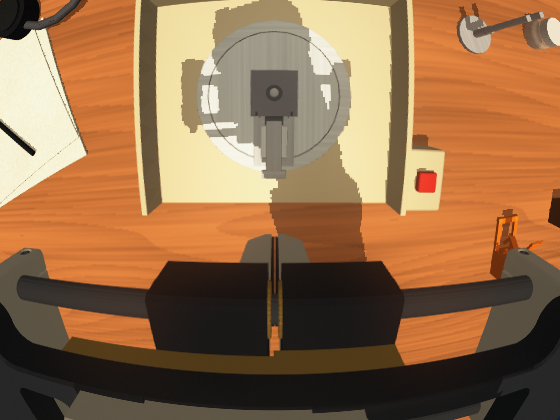

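The lever is now level, with its tip at about (274,175) in the wrist view. The telltale is up and the button is untouched. One numeric check of the tip before handing in.

Run:
```python
from h import *
w=np.load("w11.npy"); C=cam("wrist",dict(position=w[:3],tool_rot=w[3:]))
T=onz(C,(274,178),85);print("tip end",T.round(1),"from block centre",np.linalg.norm(T[:2]-[588.3,135.0]).round(1))
S=cam("scene");D=cam("side")
for vx,z in [(-71,85),(-71,90)]:
    y=np.radians(-3.4);X=[588.3+vx*np.cos(y),135+vx*np.sin(y),z]
    a=proj(S,X);b=proj(D,X);print(z,((a-[260,220]+.33)*3).round(0),((b-[110,210]+.33)*2.73+[390,0]).round(0))
```

```text
tip end [512.8 139.1  85. ] from block centre 75.6
85 [272. 133.] [665. 219.]
90 [272. 128.] [664. 213.]
```

Run:
```python
from h import *
s=robot.observe();print(s["t"],s["ft_force"].round(1));print(robot.hand_in())
```

```text
17.525 [-0.4 -0.9  0. ]
the job is handed in; nothing more can be done
None
```

I mounted the grey vibrator on the ball, snapped it home with the lever up, then pressed the latch lever fully down and let go. I handed the job in at 17.5 s; no verdict is reported.

- **Seating:** I lowered it until it met the jaws at about 6 N, then it pulled down and stopped firmly at about 9–10 N of push. That puts the turntable top at about 45 mm, agreeing with the camera's 43.7–45.3 mm. The telltale top measured 98–100 mm, against 100 mm expected when fully home. The lever was still up and pointing out of the open front.
- **Lever:** it stopped hard at 84.9 mm under 11.5 N, against 85 mm expected when level. After release, the pictures show it level and staying down.
- **Other things:** the arm was clear and reading about zero force when I handed in. The red button was not approached, and the fork, magnifier, jar and look-alikes were not touched.
- **Readings that disagreed:** while pressing the lever I read under 1 N, though about 2 N of friction was expected, so I checked by picture that it was moving. One two-camera fix of the raised lever tip was 6 mm off, so I did not use it.

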